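# Open the filter box: press the snap tab, push the cover off

### The arm

A 7-joint arm with a two-finger parallel gripper is mounted at the origin on a cart in front of the work surface, level with it; the furniture and walls round the work are solid. World frame = base frame: x ahead of the robot, y to its left, z up, the work surface at z = 0. Lengths are in m, angles in rad, forces in N, time in s.
With the tool pointing down it reaches from about 0.4 to 0.85 m from the base axis. Payload 10.4 kg.
Tool frame: the origin (TCP) lies midway between the tips of the shut fingers; the grasp point (between the pads) lies 19 mm behind it; z points along the fingers, y is the line along which they close (so a half turn about z gives the same grasp; the last joint's range is limited). The gripper opens to 87 mm and grips with 3 to 60 N. Pads are 19 mm wide; open, the fingers measure 117 mm over their backs; the gripper's body (75 mm by 190 mm) begins 51 mm behind the grasp point.
Start: joints at [-1.249, 0.332, -0.065, 1.46, 0.022, 1.35, -0.088], TCP at [0.211, 0.588, 0.223] pointing down, gripper open.
Joint ranges: [-2.6, 2.6], [-0.5, 2.12], [-1.47, 1.34], [0.16, 2.42], [-1.27, 4.41], [0.06, 2.06], [-2.6, 2.6]. Speed limits (rad/s): [2.22, 2.22, 2.79, 2.79, 3.14, 3.14, 3.14].

### API

Orientations are given as a unit quaternion [x, y, z, w].
In Python, from bench import r gives the robot as it stands.
- The arm moves only by the tool arm_command, never from a script. Its arguments are lists of equal length, an entry for each row: "xyz": the shift along the world's x, y, z in m, a list of three; "rot": the turn, a rotation vector about the world's x, y, z in rad, a list of three. In form: {"xyz": [[tx, ty, tz], ...], "rot": [[ax, ay, az], ...]}. A call has 1 to 20 rows; each row is the pose to reach, as a shift and turn from the pose commanded when the call began; what a row does not reach only later rows make up. A row lasts 1/12 s, in which the tool goes at most 41.7 mm and 7.16 degrees, less where a joint would pass 70% of its speed; a pose out of reach is approached as far as the arm can. A call with a gripper value outside its range is refused whole. "grip" is the opening, from 0 (shut) to 1 (fully open), set as the call begins (left out, the last holds). The fingers move at their own pace and stop on an object; "squeeze" is the grip in N (left out, the last holds). Time passes only in rows, so rows that repeat a pose let the fingers close. It gives the time, the measured TCP pose, the force, the opening and the grip force at its end, in the units of the state.
- r.read_state(): the state, without advancing time (a new reading comes with each control period).
- r.camera(name): name is "scene" or "top"; returns the picture (400x640x3 uint8, red, green, blue); there is no depth.
- r.camera_model(name): a dict with "fx", "fy", "cx", "cy" (pixels), "T" (4x4, takes a point from camera to world coordinates). Camera axes: x right, y up, looking along -z (the intrinsics and any distortion apply to the point x, -y, -z); pixel columns grow to the right and rows downward; lengths in m; the calibration is good to about 2 mm. A picture is of the moment at which its call begins. camera_model takes no time and is no camera call.
- r.close_job(): hands the job in; it is judged then, once.
Trained networks look in the newest picture that a camera, given by its name, has taken for a name from the list of things; names that differ only in an ending like _2 or _b are one class to them, and where a whole thing is asked for, a point or a joint stands for the part that bears it (a point fixed in the world has none). Each returns a list of dicts, best first, with "conf" (0 to 1); they miss things now and then, are a little off and sometimes report something else, mostly with a low value. They report only what shows in the picture. A call takes as long as a camera call.
- r.look_for(label, camera): "at" ([x, y, z] in m, in the coordinates of the camera as it stood for that picture, good to about 4 mm: the middle of the surface that is visible of it).
- r.spot_point(label, camera): "at" ([x, y, z] in m, in the coordinates of the camera as it stood for that picture, good to about 4 mm: a listed point, or the origin of a listed thing).
The state is a dict: "time": time; "joint_positions": joint angles; "joint_vel": joint speeds; "joint_torque": joint torques, N m; "ee_pos": TCP position; "eef_rot": TCP orientation; "ft_force": force on the tool from outside, world axes, zero at the start; "torque": the same for the moment, N m; "width": finger opening in m; "grip_force": force on a finger pad.
Only numpy, scipy, OpenCV 4.12 (cv2) and the standard library are available. Lean on these libraries where they do the work, as an engineer would, in place of code of your own. Each camera call takes 0.05 s, during which the arm holds its last target. There are 200 camera calls.

### The job

Open the wider of the two grey boxes, the filter box, so that its filter can be changed: press its black snap tab fully down with the fingertips until it stays down, then push the released cover along its guides, off its seat and over the tab onto the parking ledge, until the filter opening is completely uncovered. Only press and push: do not lift or tip the cover. Leave the narrower box shut and latched, do not disturb the other things, and end with the hand clear.

Things in the scene. Friction and masses are not known exactly. Their poses are not given: they have to be found in the camera images.
- filter_box: wider grey box, 110 mm wide (y) by 170 mm long (x), screwed down. Origin: centre of its underside; x runs along the box from the cover's end to the ledge end (roughly away from the robot), z up. The cover lies on a plane at z = 45 mm, between side guides 5 mm thick that rise 6 mm above it. Opening: x = -75 to -19 mm, a pleated filter in it. May stand left or right.
- filter_cover: loose white cover, 82 (x) by 97 by 18 mm, about 0.15 kg, dark slots, grip rib on top (10x34x10 mm, 18 mm behind the middle). Origin: centre of its underside, axes as the box's. Seated: origin at x = -46, z = 45 mm in the box's frame, rear edge 2 mm past the box's end, so fingertips fit behind it. Blocked by the raised tab; with the tab down it slides freely (about 1 N) along the box's +x
- filter_stop (a point): middle of the foot of the stop wall (4 mm thick, 11 mm high) that ends the filter box's parking ledge, at x = 81 mm, z = 45 mm in the box's frame. The ledge lies between tab and stop. The cover meets the stop after sliding 86 mm; the opening is clear after 68 mm
- filter_cover_rear (a point): middle of the upright rear face of the filter cover (the face to push on, 97 mm wide, 18 mm high), 9 mm above the sliding plane, 41 mm behind the cover's origin; moves with the cover
- filter_tab_top (a point): centre of the flat top of the filter box's black snap tab, 34 (along the box's x) by 36 mm, at x = 14 mm in the box's frame. Up, it is 53 mm above the bench: 8 mm above the cover's sliding plane, 10 mm below the seated cover's top, whose leading edge is 19 mm away on the -x side. Moves with the tab
- filter_tab (a joint): how far the filter box's tab is pressed in, m: 0 up (cover latched), 0.011 fully down against its stop (top 3 mm below the sliding plane). It resists with about 3 N and has no return spring: it stays where it is pressed to
- terminal_box: narrower grey box, 76 mm wide (y) by 170 mm long (x), screwed down. Origin: centre of its underside; x runs along the box from the cover's end to the ledge end (roughly away from the robot), z up. The cover lies on a plane at z = 45 mm, between side guides 5 mm thick that rise 6 mm above it. Opening: x = -75 to -19 mm, terminals in it. Not to be opened.
- terminal_cover: loose white plain cover of the terminal box, 82x63x18 mm, origin and axes as the filter cover's, seated in the same way
- terminal_tab (a joint): how far the terminal box's tab is pressed in, m, 0 up; leave it up
- calculator: desk calculator, 158x88x24 mm, lying on the bench; a bystander, not to be disturbed. Origin: centre of its underside
- mouse: black computer mouse, 104x60x39 mm; a bystander, not to be disturbed. Origin: centre of its underside
- marker_black: black marker pen, 136 mm long, 14 mm thick, lying down; a bystander, not to be disturbed. Origin: centre of its underside
- arch_model_1: tan dental arch model, 57x66x21 mm, standing about 50 mm beyond the far end of the filter box; a bystander, not to be disturbed. Origin: centre of its underside
- arch_model_2: grey dental arch model, 57x66x21 mm; a bystander, not to be disturbed. Origin: centre of its underside
- test_block: steel test block, 40x50x25 mm; a bystander, not to be disturbed. Origin: centre of its underside
- putty_tub: tub with a blue lid, 67 mm across and 48 mm high, standing about 50 mm beyond the far end of the terminal box; a bystander, not to be disturbed. Origin: centre of its underside

How it is judged:
On the way:
1. the filter box's tab is pressed fully down while the cover is still on its seat (value of joint filter_tab above 0.0085 m and x of filter_cover in the frame of filter_box below -0.038 m), for 0.2 s.
At the end, for the whole second after the job is handed in: The filter cover lies flat between its guides on the parking ledge, at rest, its origin beyond x = 22 mm in the box's frame (opening clear); the filter tab is in by over 8 mm; the terminal cover is within 8 mm of its start and the terminal tab in by under 4 mm (x of filter_cover in the frame of filter_box above 0.022 m and z of filter_cover in the frame of filter_box between 0.042 and 0.048 m and y of filter_cover in the frame of filter_box between -0.005 and 0.005 m and angle between filter_cover's own z axis and vertical below 0.06 rad and value of joint filter_tab above 0.008 m and linear speed of filter_cover below 0.01 m/s and value of joint terminal_tab below 0.004 m and distance of terminal_cover from where it was at the start of the episode below 0.008 m); the robot touches nothing.
It fails at once if the filter cover is lifted more than 10 mm off its sliding plane (z of filter_cover in the frame of filter_box above 0.055 m).
It fails at once if the filter cover is tipped more than 0.2 rad (angle between filter_cover's own z axis and vertical above 0.2 rad).
It fails at once if the terminal box's tab is pressed or its cover shifted (value of joint terminal_tab above 0.004 m or distance of terminal_cover from where it was at the start of the episode above 0.008 m).
It fails at once if one of the other things on the bench is moved more than 25 mm (distance of any of calculator, mouse, marker_black, arch_model_1, arch_model_2, test_block, putty_tub from where it was at the start of the episode above 0.025 m).
It also fails if it takes over 40 s, if anything falls off the work surface, if the arm or the gripper's body presses on something with over 40 N, if the wrist force passes 120 N, or if a joint passes its speed limit or range.

## Working session

There is one attempt and no reset: what is moved stays moved. The work goes in short steps, Python scripts to look and compute and a tool call to move; the robot and the scene stay as the last step left them, time stands still between calls to the robot, and variables do not carry over. Pictures are saved under pics/ and viewed, at most 10 in all, crops included, and the job is handed in when it is done.

Besides the shell and the picture viewer there is one more tool, called after ">>>" in YAML: its name, and indented under it one key for each argument. arm_command: Moves the arm, as the interface text tells. Its arguments: {"type":"object","properties":{"xyz":{"type":"array"},"rot":{"type":"array"},"grip":{"type":"number"},"squeeze":{"type":"number"}},"required":["xyz","rot"]}

```bash
mkdir -p pics
cat > h.py <<'E'
from bench import r
import numpy as np, cv2
def W(cam,p):
    T=np.array(r.camera_model(cam)["T"]); return (T@np.r_[p,1])[:3]
def px(cam,p):
    m=r.camera_model(cam); q=np.linalg.inv(np.array(m["T"]))@np.r_[p,1]
    return m["cx"]+m["fx"]*q[0]/-q[2], m["cy"]+m["fy"]*(-q[1])/-q[2]
E
python3 - <<'E'
from h import *
np.set_printoptions(precision=4,suppress=True)
for c in ("top","scene"):
    im=r.camera(c); cv2.imwrite(f"pics/{c}0.png",im[:,:,::-1])
    for l in ("filter_box","filter_cover","filter_stop","filter_cover_rear","filter_tab_top","terminal_box","terminal_cover","arch_model_1","putty_tub"):
        for d in r.spot_point(l,c)[:2]:
            w=W(c,d["at"]); print(c,l,round(d["conf"],2),w,np.round(px(c,w)))
s=r.read_state(); print(s["time"],s["ee_pos"],s["eef_rot"],s["ft_force"],r.camera_model("top"))
E
```

```text
top filter_box 0.81 [ 0.5551 -0.0333 -0.0052] [340. 203.]
top filter_cover 0.91 [ 0.5118 -0.0432  0.0441] [343. 215.]
top filter_cover 0.38 [ 0.3913  0.4809 -0.0054] [198. 245.]
top filter_stop 0.96 [ 0.6347 -0.0147  0.0461] [336. 180.]
top filter_cover_rear 0.67 [ 0.4683 -0.0454  0.0547] [344. 227.]
top filter_tab_top 0.51 [ 0.5694 -0.0289  0.0493] [339. 198.]
top terminal_box 0.6 [0.5592 0.2391 0.0033] [265. 200.]
top terminal_box 0.41 [ 0.3593 -0.0998 -0.0036] [357. 258.]
top terminal_cover 0.76 [0.5093 0.2435 0.0456] [262. 213.]
top arch_model_1 0.71 [ 0.6941 -0.0114 -0.003 ] [335. 166.]
top arch_model_1 0.64 [ 0.364   0.0155 -0.0022] [325. 256.]
top putty_tub 0.83 [0.6899 0.237  0.0006] [267. 165.]
scene filter_box 0.66 [ 0.5554 -0.029  -0.0001] [341. 234.]
scene filter_cover 0.94 [ 0.512  -0.0352  0.0475] [333. 226.]
scene filter_stop 0.66 [ 0.6363 -0.0173  0.0479] [355. 210.]
scene filter_cover_rear 0.65 [ 0.4708 -0.0515  0.0561] [328. 230.]
scene filter_tab_top 0.42 [ 0.5725 -0.0235  0.0524] [343. 216.]
scene terminal_box 0.65 [0.5606 0.2474 0.0016] [279. 206.]
scene terminal_cover 0.78 [0.5124 0.2478 0.0446] [268. 199.]
scene arch_model_1 0.63 [ 0.5716 -0.022   0.0549] [343. 215.]
scene arch_model_1 0.57 [ 0.6354 -0.0163  0.0502] [354. 209.]
scene putty_tub 0.74 [ 0.3939  0.4797 -0.0017] [198. 203.]
scene putty_tub 0.64 [ 0.6961  0.2371 -0.    ] [309. 195.]
1.0 [0.2113 0.5882 0.2226] [ 0.1716  0.9852  0.0001 -0.    ] [-0.1994 -0.6793  0.5319] {'fx': 425.02735113032253, 'fy': 425.02735113032253, 'cx': 314.41059506207006, 'cy': 199.41946213950095, 'T': array([[ 0.0257,  0.9966, -0.0783,  0.4452],
       [-0.9997,  0.0256, -0.0018,  0.057 ],
       [ 0.0002,  0.0783,  0.9969,  1.5529],
       [ 0.    ,  0.    ,  0.    ,  1.    ]])}
```

View pics/top0.png

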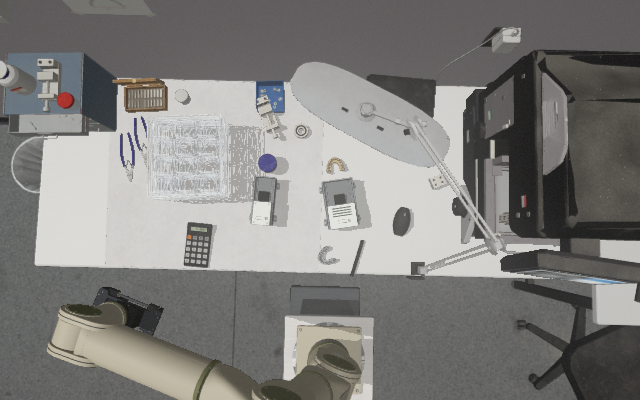

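View pics/scene0.png

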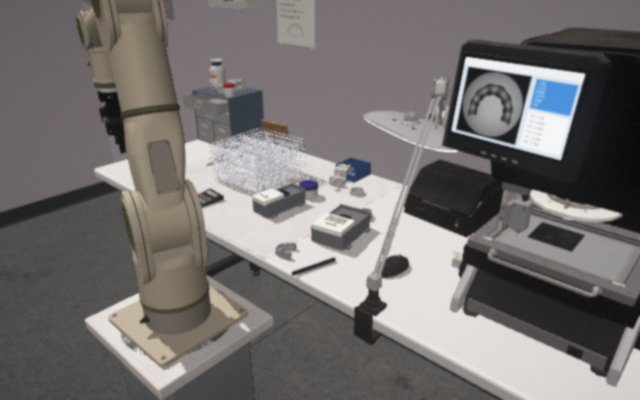

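Run:
```python
from h import *
from scipy.optimize import least_squares
np.set_printoptions(precision=4,suppress=True)
loc={"filter_box":(0,0),"filter_cover":(-.046,0),"filter_stop":(.081,0),"filter_cover_rear":(-.087,0),"filter_tab_top":(.014,0)}
P=[]
for c in ("top","scene"):
  for k in range(3):
    r.camera(c)
    for l,q in loc.items():
        for d in r.spot_point(l,c)[:1]:
            w=W(c,d["at"])
            if np.hypot(w[0]-.555,w[1]+.031)<.12: P.append((*q,*w[:2],c=="top"))
P=np.array(P)
def f(p,P):
    c,s=np.cos(p[2]),np.sin(p[2])
    return np.r_[p[0]+c*P[:,0]-P[:,2],p[1]+s*P[:,0]-P[:,3]]
for Q in (P,P[P[:,4]==1],P[P[:,4]==0]):
    o=least_squares(f,[.555,-.03,.2],args=(Q,),loss="soft_l1",f_scale=.004); print(len(Q),o.x)
# lamp disc triangulation
def ray(cam,u,v):
    m=r.camera_model(cam);T=np.array(m["T"]);d=T[:3,:3]@[(u-m["cx"])/m["fx"],-(v-m["cy"])/m["fy"],-1];return T[:3,3],d/np.linalg.norm(d)
for a,b in (((290,80),(366,120)),((368,110),(405,118)),((413,120),(438,85))):
    A,d=ray("top",*a);B,e=ray("scene",*b)
    t=np.linalg.lstsq(np.c_[d,-e],B-A,rcond=None)[0];print("lamp",A+t[0]*d,B+t[1]*e)
o=least_squares(f,[.555,-.03,.2],args=(P,),loss="soft_l1",f_scale=.004).x
im=r.camera("top")[:,:,::-1].copy(); S=10;u0,v0=310,165
big=cv2.resize(im[v0:v0+60,u0:u0+64],None,fx=S,fy=S,interpolation=cv2.INTER_CUBIC)
c,s=np.cos(o[2]),np.sin(o[2])
def dr(pts,z,col):
    q=[px("top",[o[0]+c*x-s*y,o[1]+s*x+c*y,z]) for x,y in pts]
    q=[(int((u-u0+.5)*S),int((v-v0+.5)*S)) for u,v in q]; cv2.polylines(big,[np.array(q)],True,col,1)
dr([(-.085,-.055),(.085,-.055),(.085,.055),(-.085,.055)],.051,(0,0,255))
dr([(-.087,-.0485),(-.005,-.0485),(-.005,.0485),(-.087,.0485)],.063,(0,200,0))
dr([(-.003,-.018),(.031,-.018),(.031,.018),(-.003,.018)],.053,(255,0,0))
cv2.imwrite("pics/fit.png",big)
```

```text
27 [ 0.5548 -0.0304  0.1716]
14 [ 0.5533 -0.0315  0.1658]
13 [ 0.5562 -0.029   0.1707]
lamp [0.9229 0.146  0.2477] [0.914  0.1569 0.2451]
lamp [ 0.8097 -0.0917  0.3256] [ 0.7982 -0.0759  0.3203]
lamp [ 0.7506 -0.1973  0.4438] [ 0.7527 -0.2007  0.4452]
```

View pics/fit.png

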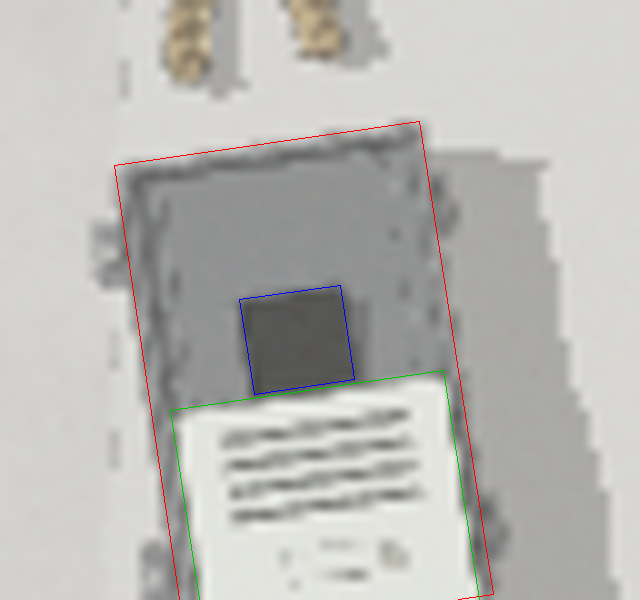

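>>> arm_command:
  xyz:
    - [0.02, -0.03, 0]
    - [0.04, -0.065, 0]
    - [0.06, -0.1, 0]
    - [0.08, -0.135, 0]
    - [0.1, -0.17, 0]
    - [0.12, -0.205, 0]
    - [0.14, -0.24, 0]
    - [0.16, -0.275, 0]
    - [0.18, -0.31, 0]
    - [0.2, -0.345, -0.01]
    - [0.22, -0.38, -0.02]
    - [0.24, -0.415, -0.03]
    - [0.26, -0.45, -0.04]
    - [0.28, -0.485, -0.05]
    - [0.3, -0.52, -0.06]
    - [0.32, -0.55, -0.07]
    - [0.34, -0.585, -0.07]
    - [0.357, -0.616, -0.07]
    - [0.357, -0.616, -0.07]
    - [0.357, -0.616, -0.07]
  rot:
    - [0, 0, 0.03]
    - [0, 0, 0.06]
    - [0, 0, 0.09]
    - [0, 0, 0.12]
    - [0, 0, 0.15]
    - [0, 0, 0.18]
    - [0, 0, 0.21]
    - [0, 0, 0.24]
    - [0, 0, 0.27]
    - [0, 0, 0.3]
    - [0, 0, 0.33]
    - [0, 0, 0.36]
    - [0, 0, 0.39]
    - [0, 0, 0.42]
    - [0, 0, 0.45]
    - [0, 0, 0.48]
    - [0, 0, 0.5]
    - [0, 0, 0.52]
    - [0, 0, 0.52]
    - [0, 0, 0.52]
  grip: 0

```text
time: 4.52
ee_pos: [0.5686, -0.0303, 0.1524]
eef_rot: [-0.085, 0.996, -0.0, -0.0]
ft_force: [-0.5, 1.1, 0.2]
width: 0.0006
grip_force: 0.0
```

>>> arm_command:
  xyz:
    - [0, 0.002, -0.03]
    - [0, 0.002, -0.06]
    - [0, 0.002, -0.087]
    - [0, 0.002, -0.087]
    - [0, 0.002, -0.087]
  rot:
    - [0, 0, 0]
    - [0, 0, 0]
    - [0, 0, 0]
    - [0, 0, 0]
    - [0, 0, 0]

```text
time: 4.93
ee_pos: [0.5673, -0.0247, 0.0652]
eef_rot: [-0.088, 0.996, 0.0, -0.001]
ft_force: [0.1, -0.2, 1.3]
width: 0.0004
grip_force: 0.0
```

Run:
```python
from h import *
np.set_printoptions(precision=4,suppress=True)
s=r.read_state(); print(s["time"],s["ee_pos"],s["ft_force"])
a=[]
for c,u0,v0 in (("scene",300,170),("top",300,150)):
    im=r.camera(c)[:,:,::-1]
    for l in ("filter_tab_top","filter_stop","filter_cover","filter_cover_rear"):
        d=r.spot_point(l,c)
        if d: w=W(c,d[0]["at"]);print(c,l,d[0]["conf"],w)
    a.append(cv2.resize(im[v0:v0+90,u0:u0+100],None,fx=4,fy=4,interpolation=cv2.INTER_CUBIC)); print(px(c,s["ee_pos"]))
cv2.imwrite("pics/near.png",np.hstack(a))
```

```text
4.9333 [ 0.5673 -0.0247  0.0652] [ 0.1084 -0.1985  1.2889]
scene filter_tab_top 0.61 [ 0.3637  0.0206 -0.0012]
scene filter_stop 0.97 [ 0.6351 -0.0182  0.0479]
scene filter_cover 0.92 [ 0.5144 -0.0339  0.0495]
scene filter_cover_rear 0.94 [ 0.4713 -0.0466  0.0555]
(np.float64(342.43994734592883), np.float64(212.9794797195182))
top filter_tab_top 0.31 [ 0.6475 -0.3826 -0.0009]
(np.float64(338.4976597763246), np.float64(198.5395129631021))
```

View pics/near.png

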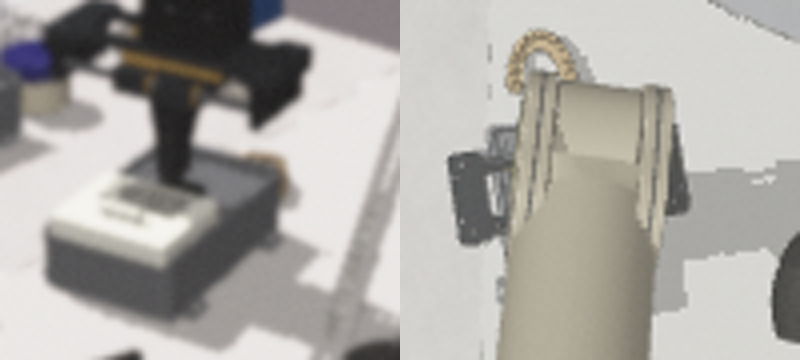

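>>> arm_command:
  xyz:
    - [0.001, -0.003, 0]
    - [0.001, -0.003, -0.005]
    - [0.001, -0.003, -0.01]
    - [0.001, -0.003, -0.014]
    - [0.001, -0.003, -0.017]
    - [0.001, -0.003, -0.02]
    - [0.001, -0.003, -0.022]
    - [0.001, -0.003, -0.024]
    - [0.001, -0.003, -0.024]
  rot:
    - [0, 0, 0]
    - [0, 0, 0]
    - [0, 0, 0]
    - [0, 0, 0]
    - [0, 0, 0]
    - [0, 0, 0]
    - [0, 0, 0]
    - [0, 0, 0]
    - [0, 0, 0]

```text
time: 6.18
ee_pos: [0.5692, -0.0289, 0.0424]
eef_rot: [-0.087, 0.996, 0.0, -0.0]
ft_force: [-5.0, -1.1, 13.5]
width: 0.0005
grip_force: 6.5
```

>>> arm_command:
  xyz:
    - [0, 0, -0.001]
    - [0, 0, -0.002]
    - [0, 0, -0.002]
    - [0, 0, -0.002]
  rot:
    - [0, 0, 0]
    - [0, 0, 0]
    - [0, 0, 0]
    - [0, 0, 0]

```text
time: 6.52
ee_pos: [0.5694, -0.0289, 0.0422]
eef_rot: [-0.087, 0.996, 0.001, 0.0]
ft_force: [-14.8, -0.5, 33.5]
width: 0.0007
grip_force: 16.8
```

>>> arm_command:
  xyz:
    - [0, 0, 0.02]
    - [0, 0, 0.05]
    - [0, 0, 0.08]
    - [-0.02, -0.003, 0.09]
    - [-0.05, -0.008, 0.09]
    - [-0.08, -0.013, 0.09]
    - [-0.11, -0.018, 0.09]
    - [-0.129, -0.0215, 0.09]
    - [-0.129, -0.0215, 0.09]
    - [-0.129, -0.0215, 0.09]
  rot:
    - [0, 0, 0]
    - [0, 0, 0]
    - [0, 0, 0]
    - [0, 0, 0]
    - [0, 0, 0]
    - [0, 0, 0]
    - [0, 0, 0]
    - [0, 0, 0]
    - [0, 0, 0]
    - [0, 0, 0]
  grip: 0.5

```text
time: 7.35
ee_pos: [0.4398, -0.05, 0.1297]
eef_rot: [-0.087, 0.996, 0.001, 0.0]
ft_force: [0.8, 0.6, 0.4]
width: 0.0432
grip_force: 0.0
```

Run:
```python
from h import *
np.set_printoptions(precision=4,suppress=True)
s=r.read_state(); print(s["time"],s["ee_pos"],s["ft_force"])
a=[]
for c,u0,v0 in (("scene",300,170),("top",300,150)):
    im=r.camera(c)[:,:,::-1]
    for l in ("filter_tab_top","filter_stop","filter_cover","filter_cover_rear"):
        d=r.spot_point(l,c)
        if d: w=W(c,d[0]["at"]);print(c,l,d[0]["conf"],w)
    a.append(cv2.resize(im[v0:v0+90,u0:u0+100],None,fx=4,fy=4,interpolation=cv2.INTER_CUBIC))
cv2.imwrite("pics/near2.png",np.hstack(a))
```

```text
7.35 [ 0.4398 -0.05    0.1297] [0.7553 0.5872 0.3503]
scene filter_stop 0.75 [ 0.6341 -0.0171  0.0464]
scene filter_cover 0.78 [ 0.5125 -0.0354  0.0487]
scene filter_cover_rear 0.93 [ 0.4722 -0.0446  0.0565]
top filter_tab_top 0.53 [ 0.5715 -0.0284  0.0387]
top filter_stop 0.26 [ 0.394   0.4753 -0.0022]
top filter_cover 0.74 [ 0.5107 -0.0389  0.0422]
top filter_cover_rear 0.66 [ 0.4656 -0.0471  0.0558]
```

View pics/near2.png

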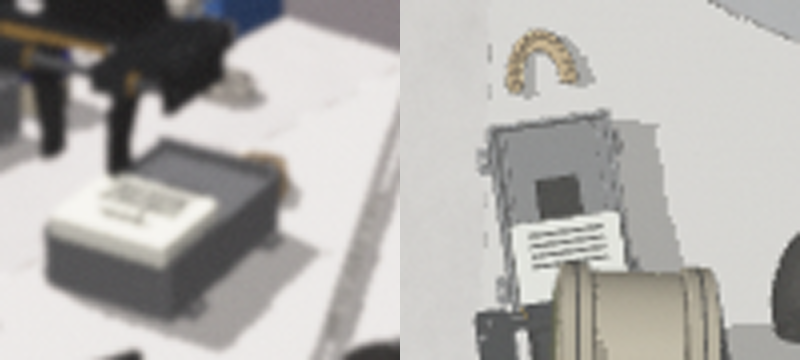

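>>> arm_command:
  xyz:
    - [0, 0, -0.03]
    - [0, 0, -0.055]
    - [0, 0, -0.076]
    - [0, 0, -0.076]
    - [0.006, 0.001, -0.076]
    - [0.012, 0.002, -0.076]
    - [0.018, 0.003, -0.076]
    - [0.022, 0.0038, -0.076]
    - [0.026, 0.0045, -0.076]
    - [0.026, 0.0045, -0.076]
  rot:
    - [0, 0, 0]
    - [0, 0, 0]
    - [0, 0, 0]
    - [0, 0, 0]
    - [0, 0, 0]
    - [0, 0, 0]
    - [0, 0, 0]
    - [0, 0, 0]
    - [0, 0, 0]
    - [0, 0, 0]

```text
time: 8.68
ee_pos: [0.4675, -0.0455, 0.0541]
eef_rot: [-0.088, 0.996, -0.0, 0.001]
ft_force: [-0.5, -1.2, 0.7]
width: 0.0438
grip_force: 0.0
```

>>> arm_command:
  xyz:
    - [0.006, 0.001, 0]
    - [0.012, 0.002, 0]
    - [0.018, 0.003, 0]
    - [0.024, 0.0042, 0]
    - [0.03, 0.0052, 0]
    - [0.036, 0.0063, 0]
    - [0.042, 0.0074, 0]
    - [0.048, 0.0084, 0]
    - [0.053, 0.0093, 0]
    - [0.058, 0.0101, 0]
    - [0.062, 0.0108, 0]
    - [0.065, 0.0114, 0]
    - [0.067, 0.0117, 0]
    - [0.067, 0.0117, 0]
  rot:
    - [0, 0, 0]
    - [0, 0, 0]
    - [0, 0, 0]
    - [0, 0, 0]
    - [0, 0, 0]
    - [0, 0, 0]
    - [0, 0, 0]
    - [0, 0, 0]
    - [0, 0, 0]
    - [0, 0, 0]
    - [0, 0, 0]
    - [0, 0, 0]
    - [0, 0, 0]
    - [0, 0, 0]

```text
time: 9.85
ee_pos: [0.5337, -0.034, 0.0536]
eef_rot: [-0.088, 0.996, -0.0, 0.0]
ft_force: [0.5, 0.3, -0.1]
width: 0.0436
grip_force: 0.0
```

```bash
cat > look.py <<'E'
from h import *
import sys
np.set_printoptions(precision=4,suppress=True)
s=r.read_state(); print(s["time"],s["ee_pos"],s["ft_force"])
a=[]
for c,u0,v0 in (("scene",300,170),("top",300,150)):
    im=r.camera(c)[:,:,::-1]
    for l in ("filter_tab_top","filter_stop","filter_cover","filter_cover_rear"):
        d=r.spot_point(l,c)
        if d:
            w=W(c,d[0]["at"]);e=w[:2]-[.5548,-.0304];k,q=np.cos(.1716),np.sin(.1716)
            print(c,l,d[0]["conf"],w,"local",k*e[0]+q*e[1],-q*e[0]+k*e[1])
    a.append(cv2.resize(im[v0:v0+90,u0:u0+100],None,fx=4,fy=4,interpolation=cv2.INTER_CUBIC))
cv2.imwrite(sys.argv[1],np.hstack(a))
E
python3 look.py pics/n3.png
```

```text
9.85 [ 0.5337 -0.034   0.0536] [ 0.5176  0.3181 -0.148 ]
scene filter_stop 0.97 [ 0.6356 -0.0175  0.0457] local 0.08176714321807893 -0.0011011556276138267
scene filter_cover 0.66 [ 0.5882 -0.0203  0.0479] local 0.03464453463383898 0.0042789492326351765
scene filter_cover_rear 0.96 [ 0.5485 -0.0321  0.0556] local -0.006464459360318906 -0.0006035037300920127
top filter_stop 0.78 [ 0.6325 -0.0157  0.0445] local 0.07910841033177646 0.0012599030956011743
top filter_cover 0.63 [ 0.586  -0.0281  0.0472] local 0.03111281189925952 -0.0031078496849037264
top filter_cover_rear 0.72 [ 0.5437 -0.0348  0.0538] local -0.011697113568015926 -0.0024756721285679757
```

View pics/n3.png

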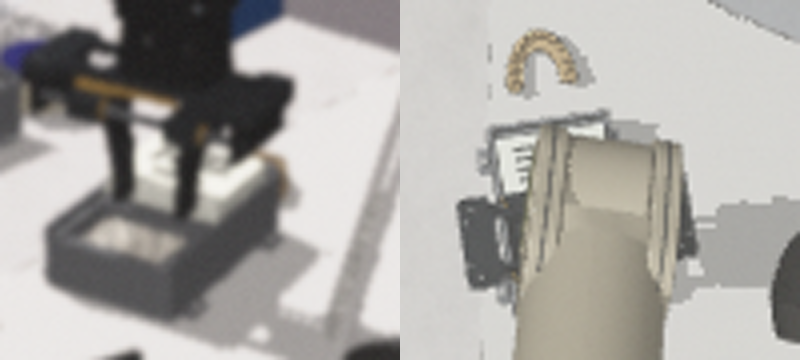

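>>> arm_command:
  xyz:
    - [-0.01, -0.0017, 0]
    - [-0.025, -0.0042, 0]
    - [-0.03, -0.005, 0.02]
    - [-0.03, -0.005, 0.06]
    - [-0.05, -0.008, 0.1]
    - [-0.08, 0.02, 0.13]
    - [-0.08, 0.05, 0.15]
    - [-0.08, 0.09, 0.15]
    - [-0.08, 0.12, 0.15]
    - [-0.08, 0.15, 0.15]
    - [-0.08, 0.15, 0.15]
    - [-0.08, 0.15, 0.15]
  rot:
    - [0, 0, 0]
    - [0, 0, 0]
    - [0, 0, 0]
    - [0, 0, 0]
    - [0, 0, 0]
    - [0, 0, 0]
    - [0, 0, 0]
    - [0, 0, 0]
    - [0, 0, 0]
    - [0, 0, 0]
    - [0, 0, 0]
    - [0, 0, 0]

```text
time: 11.35
ee_pos: [0.453, 0.1173, 0.2035]
eef_rot: [-0.089, 0.996, -0.0, -0.0]
ft_force: [0.1, -0.4, 0.1]
width: 0.0433
grip_force: 0.0
```

```bash
python3 look.py pics/n4.png
```

```text
11.35 [0.453  0.1173 0.2035] [ 0.0937 -0.3967  0.0989]
scene filter_tab_top 0.25 [ 0.645  -0.3845  0.002 ] local 0.02841130340411599 -0.36425764581670544
scene filter_stop 0.65 [ 0.6343 -0.0167  0.0466] local 0.08067604062391553 -0.00012734142606154845
scene filter_cover 0.77 [ 0.5878 -0.0225  0.0499] local 0.033827789851750015 0.0021346033634919506
scene filter_cover_rear 0.67 [ 0.5482 -0.0332  0.0537] local -0.0069991373716910815 -0.0016411000992449351
top filter_stop 0.56 [ 0.6318 -0.0181  0.0444] local 0.07797814630680411 -0.0009998082603354802
top filter_cover 0.68 [ 0.5852 -0.0253  0.0473] local 0.030828519709544963 -0.00013489846842688023
top filter_cover_rear 0.68 [ 0.5442 -0.032   0.0549] local -0.01068478367791106 0.0002058567586996434
```

View pics/n4.png

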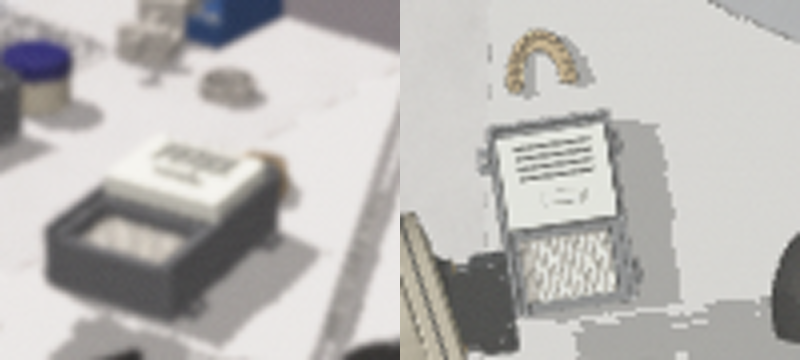

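The picture shows the cover flat on the ledge, near the stop. Its rear edge is at about row 225 in the top crop, and the filter is fully uncovered below it at rows 232–300. The hand is clear.

```bash
python3 -c "
from bench import r
print(r.close_job())"
```

```text
the job is handed in; nothing more can be done
None
```

The filter box is open: I pressed its tab down to the stop, slid the cover onto the ledge until the opening was clear (cover origin at about x = 32 mm, 22 mm needed), moved the hand clear, and handed in the job (no verdict was returned).

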